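Draw the slotted bar out of the rack

TASK

Take the square slotted bar out of the bar rack: lift its front end over the lip, draw it out endwise from under the rear bridge, and lay it flat across the two blocks of the support stand, centred and in line with the stand. Leave the round rod in its place in the rack.

Things in the scene. Friction and masses are not known exactly. Their poses are not given: they have to be found in the camera images.
- extrusion_mid (a point): square slotted aluminium bar, 200 x 20 x 20 mm, 0.16 kg, a groove along each side; the point is its centre, half-way up. x runs along the bar, at the start as the rack's x (its -x end is the front end, behind the lip), z up. It lies in one lane of the rack, the round rod in the other
- rod_mid (a point): plain round aluminium rod, 200 mm long, 20 mm diameter, to be left in its lane; the point is its centre. It may roll a few mm in its lane
- rack: fixed bar rack, plywood end blocks on a white plate 242 x 156 x 26 mm; origin mid-underside on the bench, x along the lanes from front (robot side) to rear, z up. Lanes at y +40 and -40 mm, 26 mm wide. Bars rest 42 mm above the bench on ledges at x -104 to -80 and x 60 to 104 mm, free between. Lip before the front ledge: x -112 to -104 mm, top at 54 mm (cheeks too)
- rack_bridge (a point): middle of the front lower edge of the rack's rear bridge, 70 mm above the bench, at x 60 mm of the rack; axes as the rack. The bridge reaches 50 mm to +x, is 7 mm thick, back wall 44 mm behind this edge. It covers the rear 40 mm of both bars with 8 mm of air: a bar tilts up to 11 degrees (6 lift its front end 21 mm) and is free once drawn 45 mm to -x
- stand: fixed support stand: white plate 190 x 100 x 26 mm with two plywood cross blocks, 20 mm in x, 90 mm in y, centred at x -70 and +70 mm, tops 42 mm above the bench; origin mid-underside on the bench, z up. The bar belongs across both blocks along the stand's x (either way round), its centre over the origin, 52 mm above the bench
There are look-alikes about, which are no part of the job. Leave any pink look-alike of the part that bears extrusion_mid alone.

How it is judged (in metres and radians):
On the way:
1. the bar's front end is lifted while its rear end is still under the bridge (z of extrusion_mid in the frame of rack above 0.056 m and angle between extrusion_mid's own x axis and vertical above 1.591 rad and x of extrusion_mid in the frame of rack above -0.038 m), for 0.1 s.
At the end, for the whole second after the job is handed in: the slotted bar lies at rest on both blocks of the stand, its centre within 20 mm of the stand's middle and 52 mm (give or take 4 mm) above the bench, its length within about 10 degrees of the stand's x axis (horizontal distance between extrusion_mid and stand below 0.02 m and z of extrusion_mid in the frame of stand between 0.048 and 0.056 m and angle between the x axis of extrusion_mid and the x axis of stand, either way round below 0.18 rad and linear speed of extrusion below 0.02 m/s); the robot touches nothing.
It fails at once if the round rod is moved more than 20 mm (distance of rod_mid from where it was at the start of the episode above 0.02 m).
It also fails if it takes over 35 s, if anything falls off the work surface, if the arm or the gripper's body presses on something with over 40 N, if the wrist force passes 120 N, or if a joint passes its speed limit or range.

ROBOT

A 6-joint arm with a two-finger parallel gripper is mounted at the origin on a cart in front of the work surface, level with it; the furniture and walls round the work are solid. World frame = base frame: x ahead of the robot, y to its left, z up, the work surface at z = 0. Lengths are in mm, angles in rad, forces in N, time in s.
With the tool pointing down it reaches from about 400 to 925 mm from the base axis. Payload 12.5 kg.
Tool frame: the origin (TCP) lies at the very end of the fingers, on their centre line; the grasp point (between the pads) lies 19 mm behind it; z points along the fingers, y is the direction in which the jaws open and shut (so a half turn about z gives the same grasp; the last joint's range is limited). The gripper opens to 95 mm and grips with 3 to 60 N. Pads are 20 mm wide; open, the fingers measure 119 mm over their backs; the gripper's body (75 mm by 180 mm) begins 59 mm behind the grasp point.
Start: joints at [1.086, 0.491, 1.559, -0, 1.092, -0.106], TCP at [231.114, 580.718, 214.661] pointing down, gripper open.
Joint ranges: [-3.1, 3.1], [-0.84, 2.19], [0.05, 2.79], [-1.13, 4.28], [0.06, 2.93], [-2.69, 2.69]. Speed limits (rad/s): [2.22, 2.22, 2.79, 3.14, 3.14, 3.14].

INTERFACE

Orientations are given as [roll, pitch, yaw] about the fixed x, y, z axes, in that order (R = Rz(yaw) Ry(pitch) Rx(roll)).
In Python, from cell import env gives the robot as it stands.
- The arm moves only by the shell command python3 -m pendant 'ROWS'. ROWS is JSON, a list that holds one entry, the list of rows, each a list of 5 numbers: the opening, from 0 (shut) to 1 (fully open), then the shift along the tool's x, y, z in m, then the turn about the tool's z in rad. A call has exactly 8 rows; each row is the pose to reach, as a shift and turn from the pose commanded when the call began, along the tool's axes at that moment; what a row does not reach only later rows make up. A row lasts 1/10 s, in which the tool goes at most 50 mm and 8.59 degrees, less where a joint would pass 70% of its speed; a pose out of reach is approached as far as the arm can. A call with a gripper value outside its range is refused whole. The fingers move at their own pace and stop on an object; the grip force is fixed at half the most. Time passes only in rows, so rows that repeat a pose let the fingers close, or fill a call up. It gives the time, the measured TCP pose, the force and the opening at its end, in the units of the state.
- env.state(): the state, without advancing time (a new reading comes with each control period).
- env.read_camera(name): name is "side" or "top" or "wrist"; returns a dict with "image" (480x640x3 uint8, blue, green, red), "range_z" (480x640 float32, mm along the optical axis (not along the pixel's ray), 0 where there is no reading), "fx", "fy", "cx", "cy" (pixels), "rvec" (rotation vector, rad) and "tvec" (3), from world to camera coordinates, as OpenCV has them; the wrist camera has in their place "tool_from_camera" (4x4, takes a point from camera to tool coordinates, whose origin is the TCP and whose axes are the flange's). Camera axes: x right, y down, z forward; pixel columns grow to the right and rows downward; lengths in mm; the calibration is good to about 2 mm. The wrist camera is an equidistant fisheye: a pixel r from the principal point sees the ray r / f radians off the axis. A picture is of the moment at which its call begins: read the wrist's pose just before it.
- env.job_done(): hands the job in, once; it reports no verdict.
The state is a dict: "t": time; "joints": joint angles; "qvel": joint speeds; "tau": joint torques, N m; "eef_pos": TCP position; "tcp_rot": TCP orientation; "ft_force": force on the tool from outside, world axes, zero at the start; "moment": the same for the moment, N m; "opening": opening from 0.0 (shut) to 1.0 (fully open).
Only numpy, scipy, OpenCV 4.12 (cv2) and the standard library are available. Lean on these libraries where they do the work, as an engineer would, in place of code of your own. Each camera call takes 0.05 s, during which the arm holds its last target. There are 200 camera calls.

## Working session

There is one attempt and no reset: what is moved stays moved. The work goes in short steps, Python scripts to look and compute and a shell command to move; the robot and the scene stay as the last step left them, time stands still between calls to the robot, and variables do not carry over. Pictures are saved under pics/ and viewed, about 8 in all and at most 12, crops included, and the job is handed in when it is done.

```bash
mkdir -p pics; ls
cat > h.py <<'E'
import numpy as np, cv2
from cell import env
from scipy.spatial.transform import Rotation as R
def cloud(c):
    v,u=np.mgrid[0:480,0:640]; z=c["range_z"].astype(float)
    P=np.stack([(u-c["cx"])/c["fx"]*z,(v-c["cy"])/c["fy"]*z,z],-1)
    M=cv2.Rodrigues(np.array(c["rvec"],float))[0]
    W=(P-np.array(c["tvec"],float).ravel())@M
    W[z==0]=np.nan
    return W
E
python3 - <<'E'
from h import *
s=env.state();print({k:np.round(v,3) for k,v in s.items()})
for n in ["top","side"]:
    c=env.read_camera(n); cv2.imwrite(f"pics/{n}0.png",c["image"]); np.save(f"{n}0.npy",cloud(c))
    print(n,c["fx"],c["rvec"],c["tvec"])
E
```

```text
pics
{'t': np.float64(0.0), 'joints': array([ 1.086,  0.492,  1.559,  0.   ,  1.092, -0.106]), 'qvel': array([ 0.001,  0.001,  0.001, -0.001,  0.   , -0.001]), 'tau': array([-2.0000e-03, -6.1265e+01, -2.5817e+01,  6.9000e-02,  4.8000e-02,
       -0.0000e+00]), 'eef_pos': array([230.98 , 580.492, 214.069]), 'tcp_rot': array([-3.141, -0.   ,  2.763]), 'ft_force': array([ 0.32 ,  0.408, -0.508]), 'moment': array([-0.065,  0.029, -0.013]), 'opening': np.float64(1.0)}
top 474.3620528602812 [ 2.14205128 -2.16533112  0.16113557] [-154.59914583  551.59713468 1238.4413689 ]
side 489.41820881632145 [ 2.19276249  0.02147563 -0.02579622] [-530.48014391  -42.88277357 1279.77778054]
```

View pics/top0.png

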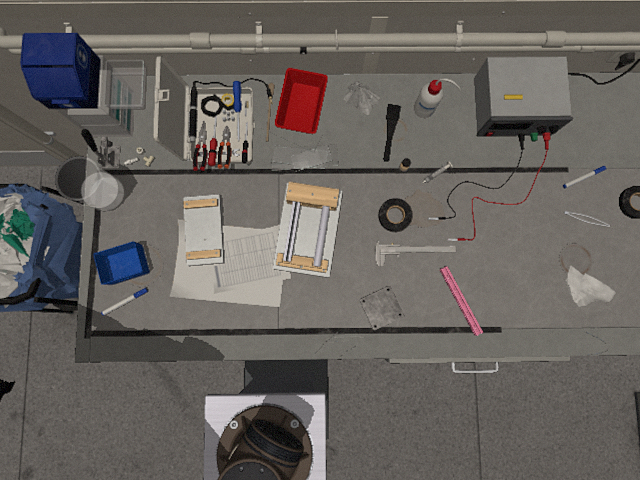

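View pics/side0.png

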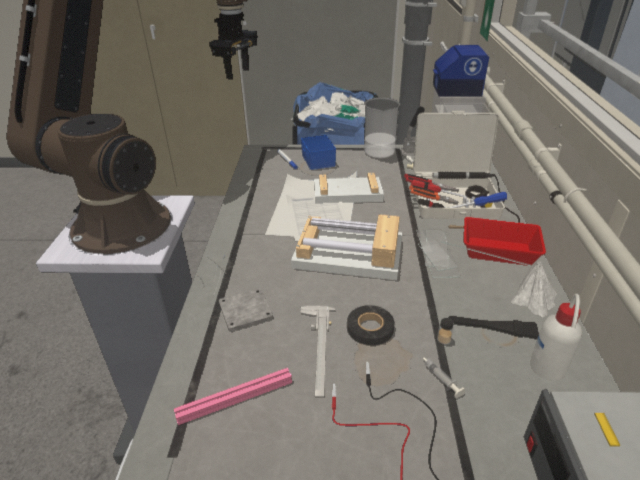

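The top view shows the rack at about (309,229) and the stand at (203,230). The rack holds two bars, at (292,232) and (321,235). The pink bar at (461,300) is the look-alike. Next I'll enlarge the rack and fit both poses.

Run:
```python
from h import *
a=cv2.imread("pics/top0.png")[175:285,265:350]; b=cv2.imread("pics/side0.png")[205:280,285:410]
a=cv2.resize(a,None,fx=5,fy=5,interpolation=cv2.INTER_CUBIC)[:550]; b=cv2.resize(b,(375,225),interpolation=cv2.INTER_CUBIC)
im=np.zeros((550,800,3),np.uint8); im[:,:425]=a; im[:225,425:]=b; cv2.imwrite("pics/crop0.png",im)
W=np.load("top0.npy")
def roi(u0,u1,v0,v1): return W[v0:v1,u0:u1].reshape(-1,3)
def rect(P,lo,hi,name):
    Q=P[(P[:,2]>lo)&(P[:,2]<hi)]
    r=cv2.minAreaRect(Q[:,:2].astype(np.float32)); print(name,len(Q),np.round(r[0],1),np.round(r[1],1),round(r[2],2),"z",np.round(np.median(Q[:,2]),1))
    return Q
S=roi(175,232,188,272); K=roi(265,350,175,285)
print(np.histogram(S[:,2],np.arange(-4,60,4))); print(np.histogram(K[:,2],np.arange(-4,100,4)))
rect(S,16,60,"stand all"); 
h=np.nanmedian(S[:,0]); 
rect(S[S[:,0]>h],36,50,"st far block"); rect(S[S[:,0]<h],36,50,"st near block")
rect(K,16,95,"rack all"); rect(K,70,95,"bridge"); 
m=np.nanmedian(K[:,0]); rect(K[K[:,0]<m-60],46,58,"front"); 
# bars: crossing pixels
for n,(u0,u1) in {"L":(284,302),"R":(313,332)}.items():
    Q=roi(u0,u1,212,255); Q=Q[(Q[:,2]>50)&(Q[:,2]<70)]
    print(n,len(Q),np.round(np.median(Q,0),1), np.round(np.percentile(Q[:,2],[10,50,90]),1),cv2.fitLine(Q[:,:2].astype(np.float32),cv2.DIST_L2,0,.01,.01).ravel())
```

```text
(array([ 561,  985,  398,   79,   43,   45,  321, 1082,  590,   68,  102,
        284,  128,   11,    0]), array([-4,  0,  4,  8, 12, 16, 20, 24, 28, 32, 36, 40, 44, 48, 52, 56]))
(array([1555, 1895,  526,   52,   18,   28,  371, 1416,  647,   62,   35,
         53,   52,   81,  357,  429,  384,  150,   33,  252,  542,  141,
          3,    0,    0]), array([-4,  0,  4,  8, 12, 16, 20, 24, 28, 32, 36, 40, 44, 48, 52, 56, 60,
       64, 68, 72, 76, 80, 84, 88, 92, 96]))
stand all 2631 [589.9 177.6] [190.8 118.5] 4.43 z 27.5
st far block 260 [640.3 179.5] [108.1  65.2] 88.04 z 42.3
st near block 265 [520.7 164.3] [20.7 91. ] 5.02 z 42.3
rack all 5036 [ 588.4 -113.5] [160.8 241.2] 80.57 z 34.3
bridge 955 [ 673. -130.] [135.6  51.1] 80.78 z 77.4
front 475 [ 503.8 -102. ] [136.   51.2] 80.98 z 54.5
L 338 [572.7 -72.7  61.1] [55.4 61.1 65.2] [ 9.8563212e-01 -1.6890639e-01  5.7254810e+02 -7.3065590e+01]
R 320 [ 572.1 -154.3   60. ] [55.5 60.  64. ] [ 9.8558551e-01 -1.6917799e-01  5.7210547e+02 -1.5392882e+02]
```

View pics/crop0.png

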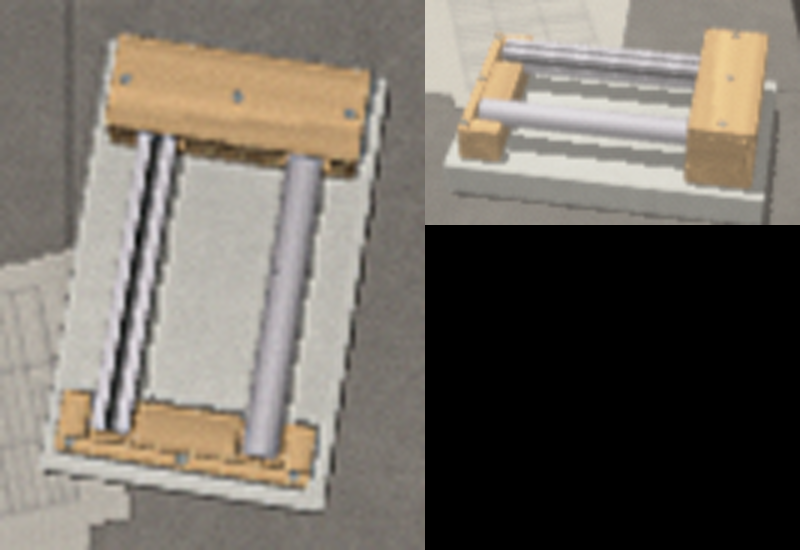

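The slotted bar is the left one, with a dark groove and edges at crop pixel (137,280), or (292,232) in the full image. The right one, at crop (285,310), is smooth and round, so it is the rod. The rack is at about (588,-113) with yaw -0.168, so the bar's middle is near (595,-75). I'll move above it.

```bash
python3 -m pendant '[[[0.5,-0.036,-0.030,0,0],[0.5,-0.073,-0.059,0,0],[0.5,-0.109,-0.089,0,-0.05],[0.5,-0.146,-0.119,0,-0.1],[0.5,-0.182,-0.148,0,-0.15],[0.5,-0.218,-0.178,0,-0.2],[0.5,-0.254,-0.207,0,-0.21],[0.5,-0.290,-0.237,0,-0.21]]]'
cat >> h.py <<'E'
def go(x,y,z,yaw):
    s=env.state(); Rm=R.from_euler('xyz',s["tcp_rot"]).as_matrix()
    d=Rm.T@(np.array([x,y,z])-s["eef_pos"]); y0=np.arctan2(Rm[1,0],Rm[0,0])
    t=-(yaw-y0); t=(t+np.pi/2)%np.pi-np.pi/2
    print("now",np.round(s["t"],2),np.round(s["eef_pos"],1),np.round(s["tcp_rot"],3),"F",np.round(s["ft_force"],1),"op",round(float(s["opening"]),3),"| go",np.round(d/1000,4),"turn",round(t,3))
E
python3 -c "
from h import *
go(594.8,-75,214,2.974)"
```

```text
t: 0.9
eef_pos: [413.4, 251.6, 214.6]
tcp_rot: [3.142, -0.0, 2.973]
ft_force: [1.1, -0.0, 0.0]
opening: 0.504
now 0.9 [413.4 251.6 214.6] [ 3.142 -0.     2.973] F [ 1.1 -0.   0. ] op 0.504 | go [-0.2335 -0.2916  0.0006] turn -0.001
```

```bash
python3 -m pendant '[[[0.5,-0.030,-0.038,0,0],[0.5,-0.060,-0.075,0,0],[0.5,-0.090,-0.112,0,0],[0.5,-0.120,-0.150,0,0],[0.5,-0.150,-0.188,0,0],[0.5,-0.180,-0.225,0,0],[0.5,-0.210,-0.262,0,0],[0.5,-0.233,-0.291,0,0]]]'
python3 - <<'E'
from h import *
import pickle
s=env.state(); c=env.read_camera("wrist"); pickle.dump((s,c),open("w1.pkl","wb"))
cv2.imwrite("pics/w1.png",c["image"]); go(594.8,-75,36,2.974)
print(c["fx"],c["cx"],c["cy"],np.round(c["tool_from_camera"],3))
W=np.load("top0.npy")
# stand refine: block tops
S=W[188:272,175:232].reshape(-1,3)
for n,g in {"near":S[:,0]<565,"far":S[:,0]>600}.items():
    for lo in (38,40):
        Q=S[g&(S[:,2]>lo)&(S[:,2]<48)]; Q=Q[(Q[:,1]>100)]
        med=np.median(Q,0); Q=Q[abs(Q[:,0]-med[0])<16]
        r=cv2.minAreaRect(Q[:,:2].astype(np.float32)); print(n,len(Q),np.round(Q.mean(0),1),np.round(r[0],1),np.round(r[1],1),r[2])
E
```

```text
t: 1.7
eef_pos: [594.5, -75.3, 214.3]
tcp_rot: [-3.142, -0.0, 2.972]
ft_force: [-0.2, 0.9, -0.1]
opening: 0.502
now 1.75 [596.5 -79.  214. ] [-3.141e+00  1.000e-03  2.970e+00] F [-2.  -3.2 -2.1] op 0.495 | go [0.0026 0.0039 0.178 ] turn -0.004
371.64829954431775 317.1603911185314 232.93053569916034 [[  -0.      -0.966   -0.258   71.844]
 [   1.      -0.       0.      -0.362]
 [  -0.      -0.258    0.966 -169.49 ]
 [   0.       0.       0.       1.   ]]
near 249 [520.6 164.4  42.4] [520.6 164.3] [20.5 91.1] 4.889507293701172
near 208 [520.8 165.2  43. ] [520.9 164.3] [19.5 91. ] 4.726337432861328
far 230 [659.8 174.6  42.6] [660.1 174.7] [21.2 89.3] 4.7572550773620605
far 201 [659.9 174.4  43.2] [660.2 175.1] [20.2 88.1] 4.149579048156738
```

View pics/w1.png

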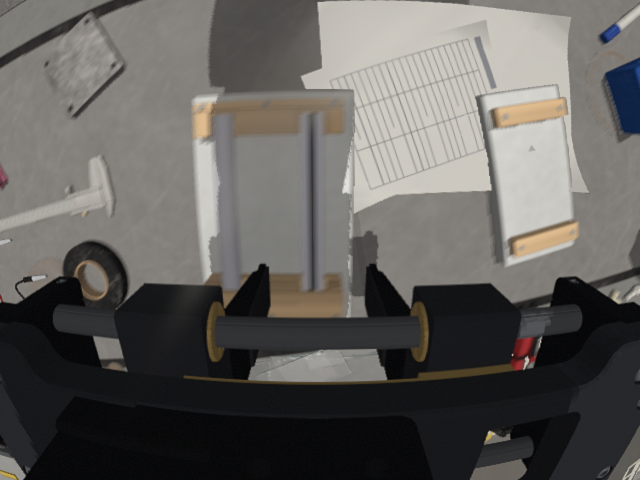

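The wrist view shows the slotted bar at u≈312, v 112–290, and the round rod at u≈228. The jaws straddle the bar's line. Now to measure the bar's position from this view.

Run:
```python
from h import *
import pickle
s,c=pickle.load(open("w1.pkl","rb"))
v,u=np.mgrid[0:480,0:640]; x=(u-c["cx"])/c["fx"]; y=(v-c["cy"])/c["fy"]; r=np.hypot(x,y)+1e-9
z=c["range_z"].astype(float); k=np.tan(r)/r*z
T=c["tool_from_camera"]; P=np.stack([x*k,y*k,z],-1)@T[:3,:3].T+T[:3,3]
W=P@R.from_euler('xyz',s["tcp_rot"]).as_matrix().T+s["eef_pos"]; W[z==0]=np.nan
def to_rack(Q,yaw=-.168,o=(588.4,-113.5)):
    d=Q[:,:2]-o; return np.c_[d@[np.cos(yaw),np.sin(yaw)],d@[-np.sin(yaw),np.cos(yaw)],Q[:,2]]
for n,(a,b) in {"bar":(295,335),"rod":(212,245)}.items():
    Q=to_rack(W[100:295,a:b].reshape(-1,3)); Q=Q[(Q[:,2]>52)&(Q[:,2]<70)]
    m=np.median(Q[:,1]); B=Q[abs(Q[:,1]-m)<16]; p=np.polyfit(B[:,0],B[:,1],1)
    print(n,len(B),"y med",m,"x ext",np.percentile(B[:,0],[1,99]),"fit",p,"z",np.median(B[:,2]))
    for xx in (-90,-70,-50,-30): 
        q=B[abs(B[:,0]-xx)<8]; print(xx,len(q),np.round(np.percentile(q[:,1],[2,50,98]),1),np.round(np.median(q[:,2]),1))
Q=to_rack(W[80:150,185:360].reshape(-1,3)); Q=Q[(Q[:,2]>48)&(Q[:,2]<58)&(Q[:,0]<-102)]
print("lip x",np.percentile(Q[:,0],[2,98]),"y",np.percentile(Q[:,1],[1,99]),np.median(Q[:,2]))
Q=W[80:270,470:590].reshape(-1,3); Q=Q[(Q[:,2]>38)&(Q[:,2]<48)]
for g in (Q[:,0]<590,Q[:,0]>590):
    print(cv2.minAreaRect(Q[g][:,:2].astype(np.float32)),np.median(Q[g][:,2]))
go(594.8,-75.5,36,2.974)
```

```text
bar 4473 y med 36.462928012227806 x ext [-103.48187855   66.9230138 ] fit [2.99445844e-03 3.65101183e+01] z 60.75430599925434
-90 430 [21.  35.9 51.7] 59.0
-70 442 [26.4 35.9 46.2] 60.8
-50 427 [26.3 35.8 46.2] 60.8
-30 413 [27.  36.6 46.2] 60.9
rod 3966 y med -41.31587147541218 x ext [-106.01052225   66.2751337 ] fit [-1.17211181e-02 -4.17674206e+01] z 59.489526306577616
-90 410 [-51.9 -39.3 -26.2] 58.9
-70 384 [-51.8 -41.2 -28.8] 59.8
-50 372 [-51.6 -41.6 -33.9] 59.8
-30 371 [-51.9 -41.6 -33.8] 59.7
lip x [-108.02879548 -102.19103991] y [-69.92053069  63.06120848] 53.38196045439261
((523.2763061523438, 163.1377410888672), (20.78223991394043, 91.53890228271484), 4.436792850494385) 41.46899857818741
((657.4158935546875, 185.74850463867188), (43.378395080566406, 117.90109252929688), 21.094945907592773) 41.36262690084291
now 1.75 [596.5 -79.  214. ] [-3.141e+00  1.000e-03  2.970e+00] F [-2.  -3.2 -2.1] op 0.495 | go [0.0025 0.0034 0.178 ] turn -0.004
```

```bash
python3 -m pendant '[[[0.5,0,0,0,0],[0.5,0,0,0.03,0],[0.5,0,0,0.06,0],[0.5,0,0,0.085,0],[0.5,0,0,0.105,0],[0.5,0,0,0.12,0],[0.5,0,0,0.12,0],[0.5,0,0,0.12,0]]]'
python3 -c "
from h import *
go(594.5,-77.3,36,2.974)"
```

```text
t: 2.55
eef_pos: [593.5, -71.9, 95.0]
tcp_rot: [3.141, -0.0, 2.974]
ft_force: [-0.5, 0.1, 1.2]
opening: 0.499
now 2.55 [593.5 -71.9  95. ] [ 3.141 -0.     2.974] F [-0.5  0.1  1.2] op 0.499 | go [-0.0019 -0.0051  0.059 ] turn -0.0
```

```bash
python3 -m pendant '[[[0.5,-0.002,-0.005,0,0],[0.5,-0.002,-0.005,0.01,0],[0.5,-0.002,-0.005,0.025,0],[0.5,-0.002,-0.005,0.04,0],[0.5,-0.002,-0.005,0.05,0],[0.5,-0.002,-0.005,0.057,0],[0.5,-0.002,-0.005,0.058,0],[0.5,-0.002,-0.005,0.058,0]]]'
python3 - <<'E'
from h import *
go(594.5,-77.3,36,2.974)
c=env.read_camera("side"); cv2.imwrite("pics/s1.png",cv2.resize(c["image"][150:300,260:450],None,fx=4,fy=4,interpolation=cv2.INTER_CUBIC))
E
```

```text
t: 3.35
eef_pos: [595.0, -78.0, 36.8]
tcp_rot: [3.142, 0.0, 2.973]
ft_force: [-0.1, 0.1, 0.9]
opening: 0.502
now 3.35 [595.  -78.   36.8] [3.142 0.    2.973] F [-0.1  0.1  0.9] op 0.502 | go [0.0006 0.0006 0.0008] turn -0.001
```

View pics/s1.png

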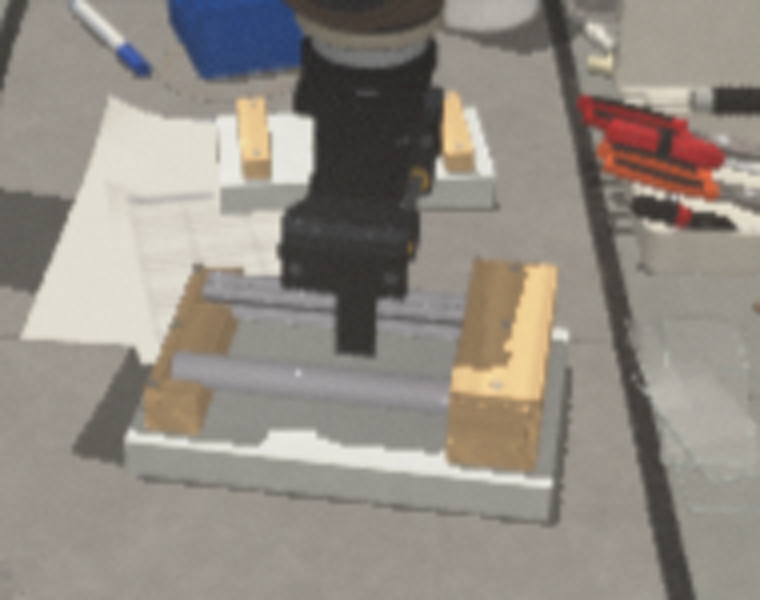

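The near finger, at crop (356,325), hangs between the rod and the slotted bar at mid-length. Nothing is in contact. I'll close the gripper.

```bash
python3 -m pendant '[[[0.3,0,0,0,0],[0.2,0,0,0,0],[0.1,0,0,0,0],[0.0,0,0,0,0],[0.0,0,0,0,0],[0.0,0,0,0,0],[0.0,0,0,0,0],[0.0,0,0,0,0]]]'
python3 -c "
from h import *
go(594.5,-77.3,36,2.974)"
```

```text
t: 4.2
eef_pos: [594.9, -77.9, 36.8]
tcp_rot: [3.141, 0.0, 2.973]
ft_force: [-0.8, 0.7, 3.3]
opening: 0.208
now 4.2 [594.9 -77.9  36.8] [3.141 0.    2.973] F [-0.8  0.7  3.3] op 0.208 | go [0.0005 0.0006 0.0008] turn -0.001
```

The gripper holds 19.8 mm, which matches the bar. I'll lift so the rear end pivots under the bridge.

```bash
python3 -m pendant '[[[0,0,0,-0.003,0],[0,0,0,-0.006,0],[0,0,0,-0.008,0],[0,0,0,-0.010,0],[0,0,0,-0.012,0],[0,0,0,-0.014,0],[0,0,0,-0.015,0],[0,0,0,-0.015,0]]]'
python3 - <<'E'
from h import *
go(594.5,-77.3,52,2.974)
c=env.read_camera("side"); cv2.imwrite("pics/s2.png",cv2.resize(c["image"][150:300,260:450],None,fx=4,fy=4,interpolation=cv2.INTER_CUBIC))
E
```

```text
t: 5.0
eef_pos: [594.6, -77.9, 51.6]
tcp_rot: [3.141, -0.001, 2.973]
ft_force: [0.8, 0.8, -6.8]
opening: 0.208
now 5.0 [594.6 -77.9  51.6] [ 3.141e+00 -1.000e-03  2.973e+00] F [ 0.8  0.8 -6.8] op 0.208 | go [ 0.0002  0.0006 -0.0004] turn -0.001
```

View pics/s2.png

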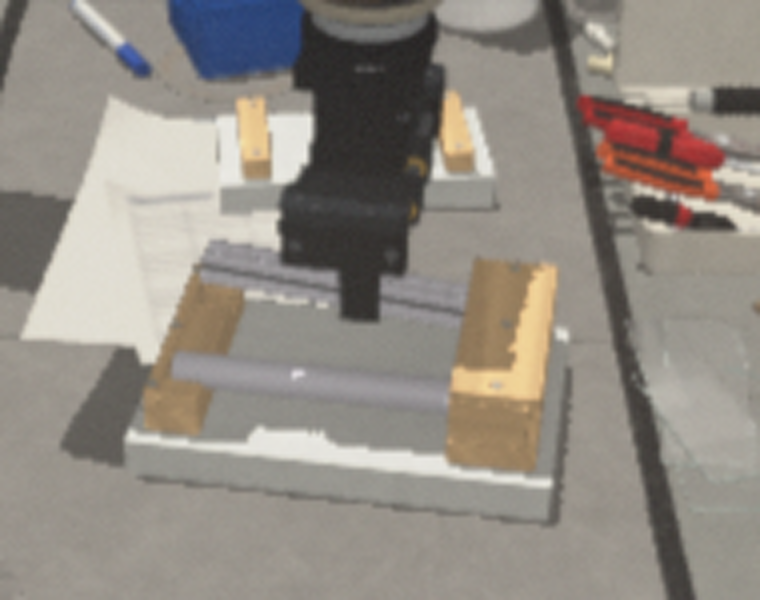

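The bar is tilted, with its front end at crop (205,260) above the lip and its rear still under the bridge at (465,300). Wrist force is only about 7 N. I'll draw it out along tool +x, which is the rack's -x.

```bash
python3 -m pendant '[[[0,0.004,0,0,0],[0,0.012,0,0,0],[0,0.022,0,0,0],[0,0.032,0,0,0],[0,0.042,0,-0.001,0],[0,0.052,0,-0.002,0],[0,0.060,0,-0.003,0],[0,0.060,0,-0.003,0]]]'
python3 - <<'E'
from h import *
go(590.4,169.6,130,0.076)
c=env.read_camera("side"); cv2.imwrite("pics/s3.png",cv2.resize(c["image"][150:300,260:450],None,fx=4,fy=4,interpolation=cv2.INTER_CUBIC))
E
```

```text
t: 5.85
eef_pos: [534.7, -67.7, 54.9]
tcp_rot: [3.141, -0.0, 2.973]
ft_force: [0.3, -0.2, -2.5]
opening: 0.208
now 5.85 [534.7 -67.7  54.9] [ 3.141 -0.     2.973] F [ 0.3 -0.2 -2.5] op 0.208 | go [-0.015   0.2433 -0.0751] turn -0.245
```

View pics/s3.png

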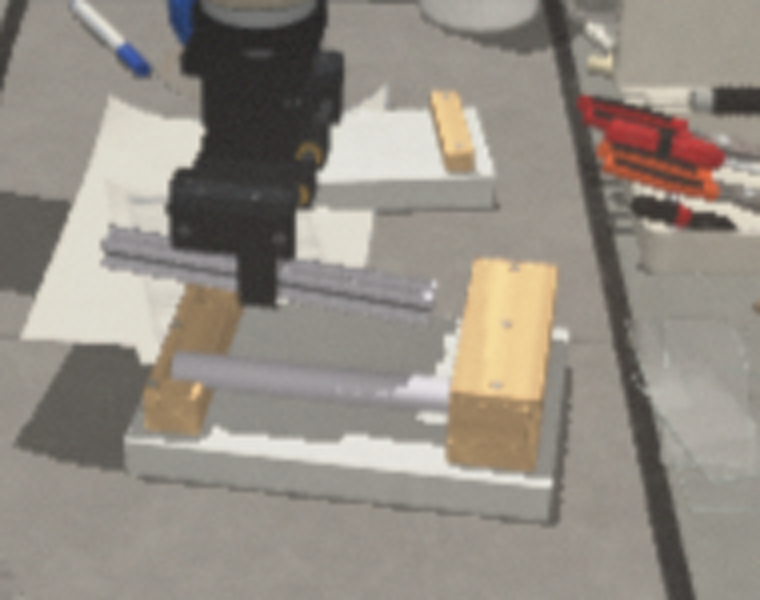

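The bar is clear of the bridge, with its rear end at (435,293), and the rod hasn't moved. I'll lift and carry the bar over the stand.

```bash
python3 -m pendant '[[[0,0,0,-0.02,0],[0,0,0,-0.05,0],[0,0,0.01,-0.075,0],[0,-0.002,0.04,-0.075,-0.02],[0,-0.005,0.08,-0.075,-0.08],[0,-0.008,0.12,-0.075,-0.14],[0,-0.012,0.16,-0.075,-0.2],[0,-0.014,0.2,-0.075,-0.245]]]'
python3 -c "
from h import *
go(590.4,169.6,80,0.076)"
```

```text
t: 6.7
eef_pos: [583.9, 128.6, 129.7]
tcp_rot: [3.142, 0.001, -3.063]
ft_force: [-0.1, -0.4, -1.8]
opening: 0.205
now 6.7 [583.9 128.6 129.7] [ 3.142e+00  1.000e-03 -3.063e+00] F [-0.1 -0.4 -1.8] op 0.205 | go [-0.0097  0.0404  0.0497] turn 0.002
```

```bash
python3 -m pendant '[[[0,-0.001,0.004,0,0],[0,-0.003,0.012,0,0],[0,-0.005,0.022,0.01,0],[0,-0.007,0.032,0.025,0],[0,-0.009,0.039,0.035,0],[0,-0.0095,0.040,0.04,0],[0,-0.0095,0.040,0.04,0],[0,-0.0095,0.040,0.04,0]]]'
python3 - <<'E'
from h import *
go(590.4,169.6,55,0.076)
t=env.read_camera("top"); W=cloud(t)
c=env.read_camera("side"); V=cloud(c)
im=np.zeros((600,800,3),np.uint8)
a=cv2.resize(t["image"][180:290,150:250],(400,440),interpolation=cv2.INTER_CUBIC); b=cv2.resize(c["image"][130:230,290:390],(400,400),interpolation=cv2.INTER_CUBIC)
im[:440,:400]=a; im[:400,400:]=b; cv2.imwrite("pics/s4.png",im)
yaw=.076; o=(590.4,169.6)
for n,X in (("top",W),("side",V)):
    Q=X.reshape(-1,3); d=Q[:,:2]-o; S=np.c_[d@[np.cos(yaw),np.sin(yaw)],d@[-np.sin(yaw),np.cos(yaw)],Q[:,2]]
    S=S[(abs(S[:,0])<130)&(abs(S[:,1])<25)&(S[:,2]>62)&(S[:,2]<130)]
    for lo,hi in ((-130,-55),(55,130)):
        q=S[(S[:,0]>lo)&(S[:,0]<hi)]; 
        if len(q)>10: print(n,len(q),np.round(np.percentile(q[:,0],[1,99]),1),"y",np.round(np.percentile(q[:,1],[3,50,97]),1),"z",np.round(np.percentile(q[:,2],[5,50,95]),1))
E
```

```text
t: 7.5
eef_pos: [589.6, 167.2, 89.6]
tcp_rot: [-3.142, -0.0, -3.066]
ft_force: [-0.5, -0.3, -1.7]
opening: 0.207
now 7.5 [589.6 167.2  89.6] [-3.142 -0.    -3.066] F [-0.5 -0.3 -1.7] op 0.207 | go [-0.001   0.0024  0.0346] turn -0.0
top 166 [-99.1 -56.5] y [-11.6  -3.4   8.1] z [106.3 119.7 125.3]
top 25 [74.1 99.9] y [-11.8 -10.3  -7.3] z [ 90.6 102.4 108.2]
side 157 [-97.7 -56.4] y [-15.5  -9.4   7.3] z [103.6 116.4 123.5]
side 163 [ 55.3 100.8] y [-15.2  -9.    6.5] z [ 89.2 101.4 109. ]
```

View pics/s4.png

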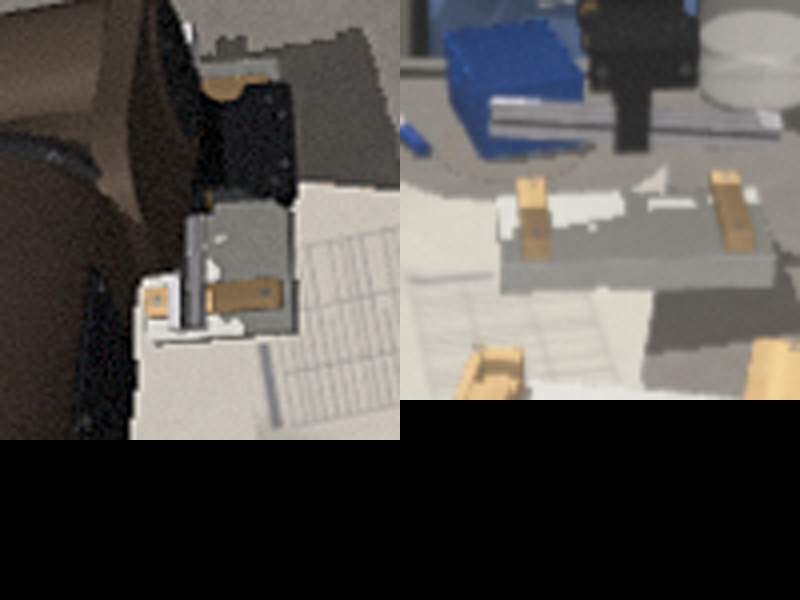

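The bar is centred over the stand: its ends measure -99 and +100 mm in the stand frame, and its tilt is about 6°. I'll lower it onto the blocks, and they will level it in the pads.

```bash
python3 -m pendant '[[[0,-0.001,0.002,0.01,0],[0,-0.001,0.002,0.022,0],[0,-0.001,0.002,0.034,0],[0,-0.001,0.002,0.042,0],[0,-0.001,0.002,0.046,0],[0,-0.001,0.002,0.049,0],[0,-0.001,0.002,0.052,0],[0,-0.001,0.002,0.052,0]]]'
python3 -c "
from h import *
go(590.4,169.6,37,0.076)"
```

```text
t: 8.4
eef_pos: [590.5, 169.6, 37.7]
tcp_rot: [3.141, 0.0, -3.065]
ft_force: [-2.2, 0.4, -0.1]
opening: 0.21
now 8.4 [590.5 169.6  37.7] [ 3.141  0.    -3.065] F [-2.2  0.4 -0.1] op 0.21 | go [ 0.0001 -0.      0.0007] turn 0.0
```

```bash
python3 -m pendant '[[[0,0,0,0.0005,0],[0.25,0,0,0.0005,0],[0.35,0,0,0.0005,0],[0.5,0,0,0.0005,0],[0.5,0,0,0.0005,0],[0.5,0,0,0.0005,0],[0.5,0,0,0.0005,0],[0.5,0,0,0.0005,0]]]'
python3 -m pendant '[[[0.5,0,0,0,0],[0.5,0,0,-0.01,0],[0.5,0,0,-0.03,0],[0.5,0,0,-0.06,0],[0.5,0,0,-0.1,0],[0.5,0,0,-0.14,0],[0.5,0,0,-0.16,0],[0.5,0,0,-0.16,0]]]'
python3 - <<'E'
from h import *
go(590.4,169.6,200,0.076)
t=env.read_camera("top"); W=cloud(t)
c=env.read_camera("side"); V=cloud(c)
im=np.zeros((500,800,3),np.uint8)
a=cv2.resize(t["image"][180:290,150:250],(400,440),interpolation=cv2.INTER_CUBIC); b=cv2.resize(c["image"][160:285,290:415],(400,400),interpolation=cv2.INTER_CUBIC)
im[:440,:400]=a; im[:400,400:]=b; cv2.imwrite("pics/s5.png",im)
yaw=.076; o=(590.4,169.6)
for n,X in (("top",W),("side",V)):
    Q=X.reshape(-1,3); d=Q[:,:2]-o; S=np.c_[d@[np.cos(yaw),np.sin(yaw)],d@[-np.sin(yaw),np.cos(yaw)],Q[:,2]]
    S=S[(abs(S[:,0])<130)&(abs(S[:,1])<25)&(S[:,2]>49)&(S[:,2]<80)]
    for lo,hi in ((-130,-50),(-50,50),(50,130)):
        q=S[(S[:,0]>lo)&(S[:,0]<hi)]; 
        if len(q)>10: print(n,len(q),np.round(np.percentile(q[:,0],[1,99]),1),"y",np.round(np.percentile(q[:,1],[3,50,97]),1),"z",np.round(np.percentile(q[:,2],[5,50,95]),1))
E
```

```text
t: 9.2
eef_pos: [590.4, 169.6, 37.1]
tcp_rot: [3.141, 0.0, -3.065]
ft_force: [-0.3, -0.6, -0.6]
opening: 0.501
t: 10.0
eef_pos: [591.4, 169.8, 201.1]
tcp_rot: [3.141, 0.006, -3.065]
ft_force: [-0.7, -0.3, 0.4]
opening: 0.503
now 10.0 [591.4 169.8 201.1] [ 3.141  0.006 -3.065] F [-0.7 -0.3  0.4] op 0.503 | go [ 0.001  -0.0001  0.0011] turn 0.0
top 158 [-97.6 -50.4] y [-9.2  1.1  9.9] z [52.3 61.8 66.5]
top 206 [-48.6  16.5] y [-9.1  0.9 10.1] z [52.8 60.9 66.3]
side 125 [-96.3 -51.3] y [-13.7  -5.9   9.2] z [50.3 60.1 64.5]
side 264 [-49.   48.9] y [-13.2  -6.1   8. ] z [49.8 59.7 64.6]
side 129 [ 51.3 101.5] y [-13.4  -6.6  10.3] z [50.  60.1 64. ]
```

View pics/s5.png

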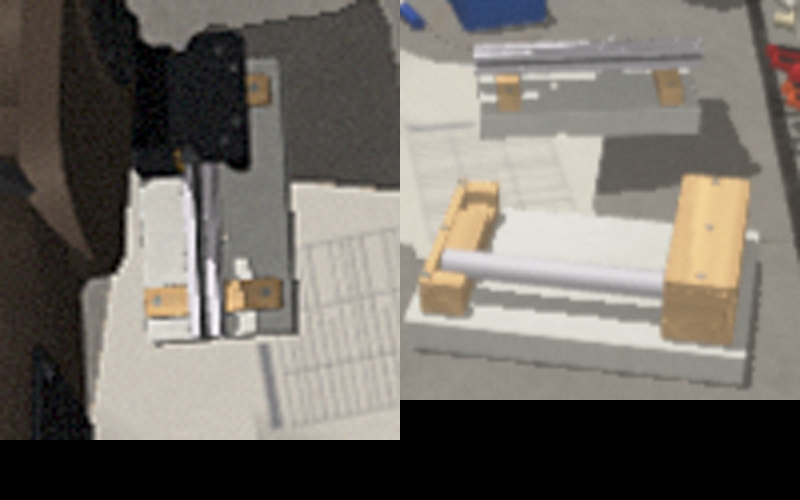

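The bar lies flat across both blocks, centred and in line, and the gripper is clear. The rod is still in its lane.

```bash
python3 -c "
from h import *
env.job_done(); go(590,170,200,0.076)"
```

```text
the job is handed in; nothing more can be done
the job is handed in; nothing more can be done
```

The slotted bar is on the stand and the job is handed in, at about 10 s of the 35 s allowed. `job_done` gives no verdict.

I gripped the bar at mid-length and lifted it 15 mm, so its front end rose over the lip while its rear stayed under the bridge. I then drew it out 60 mm, carried it to the stand, lowered it level onto both blocks and let go.

**Bar position:** the last check, in the stand frame, put its ends at about -97 and +101 mm and its sideways offset near 1 mm. Its top is at about 60–62 mm, where a flat bar should read 62 mm.

**Tilt in the rack:** I judged this from a picture at about 6°, with the centre about 15 mm up and the rear still under the bridge.

**Rod and gripper:** in the last picture the rod is still in its lane, though I did not measure its position again. The gripper hung about 160 mm higher than at release, touching nothing. The highest wrist force I read was about 7 N.

**Disagreements between measurements:**
- The side camera put the bar's sideways position up to 7 mm off, probably because it also sees the bar's near face. I trusted the top camera.
- The wrist camera's fit of the stand's far block was contaminated, so I used the top camera's fit of both blocks.

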